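Put up the price of the red-lidded jar behind the shelf lip

ROBOT

A 7-joint arm with a two-finger parallel gripper is mounted at the origin on the work surface. World frame = base frame: x ahead of the robot, y to its left, z up, the work surface at z = 0. Lengths are in m, angles in rad, forces in N, time in s.
With the tool pointing down it reaches from about 0.425 to 0.95 m from the base axis. Payload 4.7 kg.
Tool frame: the origin (TCP) lies between the finger pads; the fingertips stand 17 mm ahead of it and the grasp point (between the pads) lies 2 mm behind it; z points along the fingers, y is the line along which they close (so a half turn about z gives the same grasp; the last joint's range is limited). The gripper opens to 85 mm and grips with 20 to 120 N. Pads are 22 mm wide; open, the fingers measure 114 mm over their backs; the gripper's body (76 mm by 85 mm) begins 54 mm behind the grasp point. The pads swing forward as they close: fully open they stand 13 mm farther back than shut.
Start: joints at [-1.273, 0.469, -0.049, 1.532, 0.024, 1.141, -0.082], TCP at [0.217, 0.639, 0.248] pointing down, gripper open.
Joint ranges: [-2.59, 2.59], [-0.33, 1.99], [-1.39, 1.29], [0.1, 2.45], [-1.04, 4.18], [0.21, 1.99], [-2.66, 2.66]. Speed limits (rad/s): [2.57, 2.57, 3.14, 3.14, 3.14, 3.14, 3.14].

INTERFACE

Orientations are given as a unit quaternion [w, x, y, z].
In Python, from rig import robot gives the robot as it stands. The module is installed in compiled form; this text tells all that it offers.
- The arm moves only by the shell command python3 -m inch 'ROWS'. ROWS is JSON, a list of rows, each a list of 5 numbers: the shift along the world's x, y, z in cm, then the turn about the world's z in degrees, then the gripper command: -1 is fully open, 1 is shut, values between are in proportion. In form: [[tx, ty, tz, yaw, hand], ...]. A call has 1 to 20 rows; each row is the pose to reach, as a shift and turn from the pose commanded when the call began; what a row does not reach only later rows make up. A row lasts 1/10 s, in which the tool goes at most 50 mm and 8.59 degrees, less where a joint would pass 70% of its speed; a pose out of reach is approached as far as the arm can. A call with a gripper value outside its range is refused whole. The fingers move at their own pace and stop on an object; the grip force is fixed at half the most. Time passes only in rows, so rows that repeat a pose let the fingers close. It gives the time, the measured TCP pose, the force, the opening and the grip force at its end, in the units of the state.
- robot.read_state(): the state, without advancing time (a new reading comes with each control period).
- robot.camera(name): name is "scene" or "side" or "wrist"; returns a dict with "color" (384x512x3 uint8, red, green, blue), "z_map" (384x512 float32, m along the optical axis (not along the pixel's ray), 0 where there is no reading), "fx", "fy", "cx", "cy" (pixels), "k1" (the pictures are not rectified: a ray, as slopes to the right and down, at radius r is drawn at 1 + k1 r^2 times it, then the intrinsics apply), "R" (3x3) and "t" (3): a world point X has camera coordinates R X + t. Camera axes: x right, y down, z forward; pixel columns grow to the right and rows downward; lengths in m; the calibration is good to about 2 mm. A picture is of the moment at which its call begins.
- robot.hand_in(): hands the job in; it is judged then, once.
Trained networks look in the newest picture that a camera, given by its name, has taken for a name from the list of things; names that differ only in an ending like _2 or _b are one class to them, and where a whole thing is asked for, a point or a joint stands for the part that bears it (a point fixed in the world has none). Each returns a list of dicts, best first, with "score" (0 to 1); they miss things now and then, are a little off and sometimes report something else, mostly with a low value. They report only what shows in the picture. A call takes as long as a camera call. They do not tell look-alikes from the thing itself.
- robot.cut_out(camera, query): "region" (384x512 bool, what is visible of it) and "box" ([left, top, right, bottom] in pixels, round what is visible of it).
- robot.tip_of(camera, query): "location" ([row, column] in pixels: a listed point, or the origin of a listed thing).
The state is a dict: "time": time; "joint_pos": joint angles; "dq": joint speeds; "joint_torque": joint torques, N m; "tool_pos": TCP position; "ee_rot": TCP orientation; "wrist_force": force on the tool from outside, world axes, zero at the start; "ft_torque": the same for the moment, N m; "opening": opening from 0.0 (shut) to 1.0 (fully open); "grip_force": force on a finger pad.
Only numpy, scipy, OpenCV 4.12 (cv2) and the standard library are available. Lean on these libraries where they do the work, as an engineer would, in place of code of your own. Each camera call takes 0.05 s, during which the arm holds its last target. There are 200 camera calls.

TASK

Draw the red price holder out of the wooden ticket block and, with its white price card facing out over the lip, push its tongue down behind the aluminium lip of the counter shelf, centred in front of the jar with the red lid, until you feel it stop fully home on the shelf board. Finish while still gripping it and pressing it firmly down, so that the sticky pad in its foot can take: do not let go at the end. Do not ram it, and leave the jars and the other two holders where they are.

Things in the scene. Friction and masses are not known exactly. Their poses are not given: they have to be found in the camera images.
- red_holder: Upright red plastic price holder, about 35 g, in the ticket block. Tongue 44 mm wide (y), 5 mm thick (x), 23 mm tall, with rounded foot; above it a panel 56 mm wide, 8 mm thick, 23 to 70 mm up: pinch its upper half across the 8 mm. Origin: middle of the tongue's bottom edge; z up, -x the white price card's side, y along the width. Stands loosely, may lean a few degrees; 20 mm deep in its slot.
- green_holder: A price holder like the red one in every size, but of green plastic; it stands in another slot of the ticket block. Same origin and axes. To be left in its slot.
- yellow_holder: A price holder like the red one in every size, but of yellow plastic; it stands in another slot of the ticket block. Same origin and axes. To be left in its slot.
- ticket_block: Fixed pale wooden block, 46 mm (x) by 212 mm (y) by 28 mm tall, with three slots in line at y = -66, 0 and +66 mm, each 47 mm long, 6.2 mm wide, 20 mm deep (slot floor 8 mm above the counter). One holder stands in each, card to -x, in any order. Origin: centre of its underside, z up.
- shelf: Fixed wooden counter shelf: board 200 mm deep (x), 360 mm wide (y), 18 mm thick, its top 80 mm above the counter, on two uprights. Origin: centre of its underside on the counter; z up; -x is its front, the board's front edge lies at x = -100 mm.
- lip: Fixed aluminium ticket lip, 360 mm long (y), 3 mm thick, on the shelf's front edge; rounded top 20 mm above the board top. Origin: middle of its length, on its back face, at board-top height; axes as the shelf's (x towards the jars, z up). Home: foot hard on the board, so the holder's origin is at this origin's height with its mid-plane 2.5 mm behind (+x) the lip's back face.
- grip_strip (a joint): Grey sprung strip, 350 mm long, behind the lip, up to 26 mm above the board. Its gap to the lip is 12 mm at the top and narrows to 3.5 mm at 9 mm above the board and below. Joint value: how far it is pushed back (m), 0 when empty; a tongue pushes it back 1.5 mm against about 6 N, which presses the tongue to the lip. Pushing in takes 3 to 11 N before the foot stops on the board.
- red_jar: Squat jar of sweets with a red screw lid, 76 mm in diameter, 85 mm tall, 350 g, loose on the shelf board, its axis 95 mm behind the lip's back face. Origin: centre of its underside, axes as the shelf's. The three jars stand in a row along the lip, 110 mm apart, in any order. The red holder belongs in front of it.
- green_jar: Squat jar of sweets with a green screw lid, 76 mm in diameter, 85 mm tall, 350 g, loose on the shelf board, its axis 95 mm behind the lip's back face. Origin: centre of its underside, axes as the shelf's. The three jars stand in a row along the lip, 110 mm apart, in any order.
- yellow_jar: Squat jar of sweets with a yellow screw lid, 76 mm in diameter, 85 mm tall, 350 g, loose on the shelf board, its axis 95 mm behind the lip's back face. Origin: centre of its underside, axes as the shelf's. The three jars stand in a row along the lip, 110 mm apart, in any order.
- red_card (a point): Centre of the white price card's face on the red holder: 4.5 mm in front (-x) of the holder's mid-plane, 46.5 mm above its bottom edge.
Not all that is in view belongs to the job. There is more than one size of the ticket_block; the one meant has the size given above. There is more than one size of the red_holder; the job needs the smaller.

How it is judged:
By the outcome, as a careful person would: the job done as asked, in the order asked, and still so for the second after the job is handed in, while the arm keeps its last pose, push and grip.
It also fails if it takes over 35 s, if anything falls off the work surface, if the arm or the gripper's body presses on something with over 40 N, if the wrist force passes 120 N, or if a joint passes its speed limit or range.

## Working session

There is one attempt and no reset: what is moved stays moved. The work goes in short steps, Python scripts to look and compute and a shell command to move; the robot and the scene stay as the last step left them, time stands still between calls to the robot, and variables do not carry over. Pictures are saved under pics/ and viewed, at most 10 in all, crops included, and the job is handed in when it is done.

```bash
mkdir -p pics; cat > h.py <<'E'
import numpy as np, cv2
from rig import robot
def cam(n):
    return robot.camera(n)
def pts(c, mask=None):
    z=c["z_map"]; m=z>0
    if mask is not None: m&=mask
    r,k=np.nonzero(m); zz=z[r,k]
    K=np.array([[c["fx"],0,c["cx"]],[0,c["fy"],c["cy"]],[0,0,1.]])
    u=cv2.undistortPoints(np.stack([k,r],1).astype(np.float64)[:,None],K,np.array([c["k1"],0,0,0.]))[:,0] if len(r) else np.zeros((0,2))
    P=np.c_[u*zz[:,None],zz]
    return (P-c["t"])@c["R"], r,k
def proj(c,X):
    p=np.atleast_2d(X)@np.asarray(c["R"]).T+c["t"]; s=p[:,:2]/p[:,2:]; s=s*(1+c["k1"]*(s**2).sum(1,keepdims=True))
    return s*[c["fx"],c["fy"]]+[c["cx"],c["cy"]]
E
python3 - <<'E'
from h import *
ims=[]
for n in ["scene","side"]:
    c=cam(n); ims.append(c["color"]); print(n,c["fx"],c["k1"],(-np.array(c["R"]).T@c["t"]).round(3))
    for q in ["red_holder","green_holder","yellow_holder","ticket_block","red_jar","green_jar","yellow_jar","lip","shelf"]:
        for d in robot.cut_out(n,q)[:3]:
            P,_,_=pts(c,d["region"])
            if len(P): print(q,round(d["score"],2),np.round(d["box"]),"med",np.median(P,0).round(3),"lo",np.percentile(P,3,0).round(3),"hi",np.percentile(P,97,0).round(3))
    cv2.imwrite(f"pics/{n}0.png",cv2.resize(c["color"][:,:,::-1],(800,600),interpolation=cv2.INTER_CUBIC))
E
```

```text
scene 449.99878182551055 -0.03250388812174526 [1.44  0.538 0.84 ]
red_holder 0.87 [307. 200. 329. 218.] med [0.513 0.217 0.058] lo [0.508 0.19  0.031] hi [0.517 0.242 0.079]
red_holder 0.87 [299. 225. 329. 262.] med [0.629 0.269 0.056] lo [0.54  0.242 0.003] hi [0.655 0.295 0.094]
red_holder 0.64 [192. 165. 218. 208.] med [ 0.664 -0.035  0.142] lo [ 0.621 -0.074  0.089] hi [ 0.68  -0.014  0.167]
green_holder 0.57 [348. 217. 369. 237.] med [0.523 0.347 0.055] lo [0.451 0.32  0.002] hi [0.527 0.374 0.079]
green_holder 0.57 [305. 198. 325. 220.] med [0.513 0.215 0.056] lo [0.504 0.188 0.026] hi [0.517 0.242 0.079]
yellow_holder 0.87 [325. 208. 344. 228.] med [0.518 0.28  0.055] lo [ 0.415  0.253 -0.   ] hi [0.523 0.307 0.079]
ticket_block 0.97 [325. 165. 414. 222.] med [0.32  0.32  0.034] lo [0.262 0.181 0.002] hi [0.363 0.438 0.039]
ticket_block 0.7 [296. 211. 376. 252.] med [0.533 0.307 0.025] lo [0.508 0.181 0.003] hi [0.546 0.386 0.03 ]
red_jar 0.89 [193. 164. 220. 207.] med [ 0.663 -0.036  0.141] lo [ 0.618 -0.077  0.084] hi [ 0.68  -0.014  0.167]
green_jar 0.94 [159. 154. 185. 194
[... 1337 characters left out ...]
.008] hi [0.354 0.441 0.039]
ticket_block 0.7 [206. 245. 256. 329.] med [0.503 0.307 0.028] lo [0.485 0.187 0.006] hi [0.539 0.388 0.031]
red_jar 0.88 [202. 131. 234. 169.] med [ 0.632 -0.025  0.149] lo [ 0.603 -0.07   0.092] hi [ 0.668 -0.012  0.167]
green_jar 0.73 [210. 110. 239. 143.] med [ 0.633 -0.141  0.157] lo [ 0.609 -0.214  0.081] hi [ 0.676 -0.121  0.167]
yellow_jar 0.92 [218.  88. 243. 120.] med [ 0.642 -0.251  0.158] lo [ 0.617 -0.294  0.096] hi [ 0.685 -0.234  0.168]
lip 0.78 [243. 105. 264. 185.] med [ 0.554 -0.139  0.096] lo [ 0.538 -0.331  0.068] hi [0.571 0.003 0.106]
shelf 0.81 [179. 103. 257. 194.] med [ 0.644 -0.034  0.08 ] lo [ 0.563 -0.317  0.01 ] hi [0.748 0.021 0.083]
```

View pics/scene0.png

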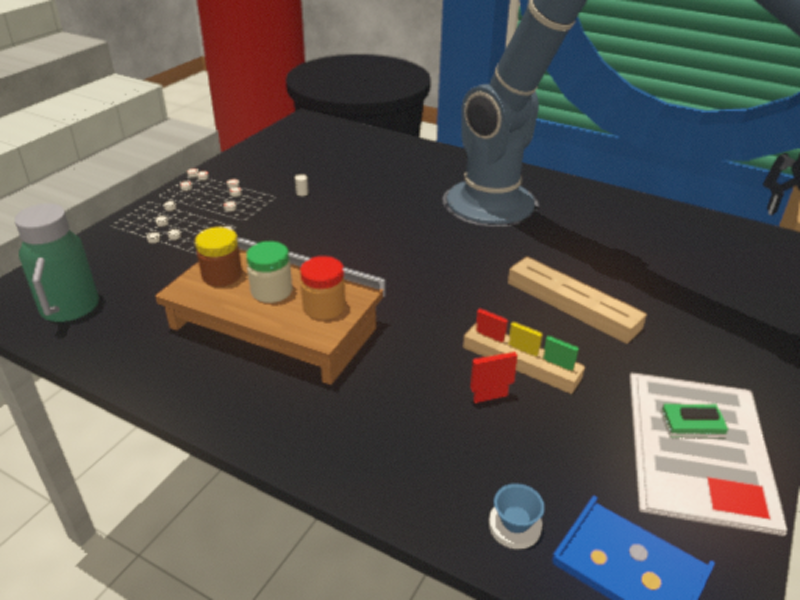

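View pics/side0.png

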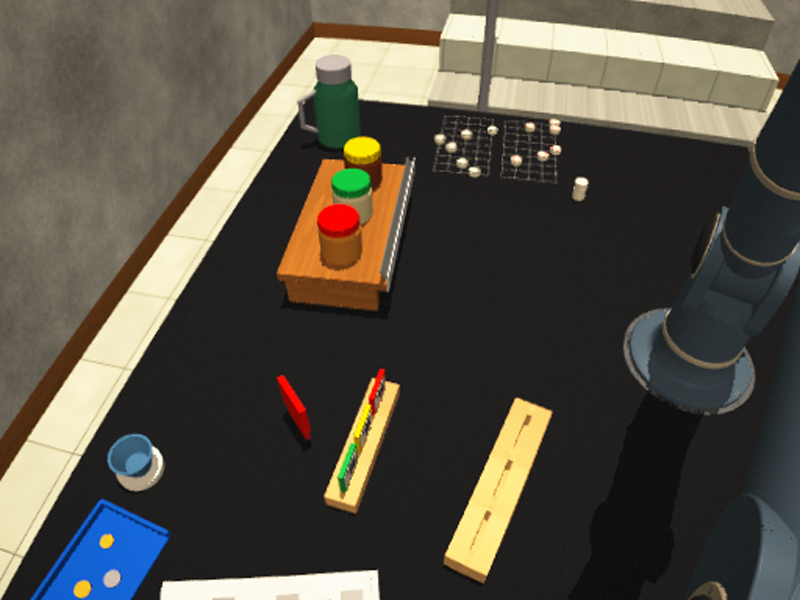

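The scene shows the small block (scene 523,355) holding red, yellow and green, with red at its −y end. A larger red holder stands alone at (493,377) as a decoy. On the shelf the red jar is nearest the block (323,288), at the +y end.

```bash
python3 - <<'E'
from h import *
from scipy.spatial.transform import Rotation as Ro
s=robot.read_state(); w=s["ee_rot"]; R=Ro.from_quat([w[1],w[2],w[3],w[0]]).as_matrix(); print(s["tool_pos"],R.round(3),s["opening"],s["wrist_force"])
for n in ["scene","side"]:
    c=cam(n)
    J=[]
    for q in ["red_jar","green_jar","yellow_jar"]:
        d=robot.cut_out(n,q)[0]; P,_,_=pts(c,d["region"]); T=P[P[:,2]>.161]
        (x,y),r=cv2.minEnclosingCircle((T[:,:2]*1000).astype(np.float32)); J.append((x,y)); print(q,round(x,1),round(y,1),"r",round(r,1),T[:,2].max().round(4))
    print("jar yaw",np.degrees(np.arctan2(-(J[0][0]-J[2][0]),J[0][1]-J[2][1])))
    d=robot.cut_out(n,"lip")[0]; P,_,_=pts(c,cv2.dilate(d["region"].astype(np.uint8),np.ones((5,5)))>0)
    T=P[(P[:,2]>.096)&(P[:,2]<.103)&(P[:,0]<.6)]; v=cv2.fitLine((T[:,:2]*1000).astype(np.float32),cv2.DIST_HUBER,0,.01,.01).ravel(); print("lip",len(T),v,np.degrees(np.arctan2(-v[0]/v[1],1)),T.min(0),T.max(0))
    d=[d for d in robot.cut_out(n,"ticket_block") if len(pts(c,d["region"])[0]) and np.median(pts(c,d["region"])[0][:,0])>.42][0]
    P,_,_=pts(c,d["region"]); T=P[abs(P[:,2]-.028)<.006]; rr=cv2.minAreaRect((T[:,:2]*1000).astype(np.float32)); print("block",rr)
E
```

```text
[0.21663172 0.63928215 0.24829384] [[-0.947  0.321 -0.   ]
 [ 0.321  0.947 -0.   ]
 [ 0.    -0.    -1.   ]] 0.9992023367607521 [ 0.17083317 -0.20281914 -0.14692504]
red_jar 644.2 -51.4 r 37.7 0.169
green_jar 649.9 -158.1 r 38.8 0.17
yellow_jar 657.7 -268.3 r 39.1 0.1699
jar yaw 3.5450761487277154
lip 120 [ 6.5407239e-02 -9.9785864e-01  5.5334448e+02 -1.2079829e+02] 3.750236 [ 0.53992192 -0.30557487  0.0960556 ] [0.57448852 0.01373745 0.10276272]
block ((518.9146728515625, 280.99554443359375), (213.6588897705078, 51.934242248535156), 87.12811279296875)
red_jar 639.2 -48.0 r 36.4 0.1675
green_jar 636.4 -123.6 r 71.2 0.169
yellow_jar 637.6 -237.6 r 71.6 0.1696
jar yaw -0.4890766421680546
lip 210 [ 6.9170468e-02 -9.9760485e-01  5.5674896e+02 -1.4339993e+02] 3.9663432 [ 0.53723444 -0.34250749  0.09600065] [0.57265918 0.01131365 0.10298664]
block ((513.0430908203125, 283.2856750488281), (212.3884735107422, 47.343570709228516), 85.0968017578125)
```

```bash
python3 -m inch '[[2.7,-3.8,0,-7,-1],[5.4,-7.6,0,-14,-1],[8.1,-11.4,0,-21,-1],[10.8,-15.2,0,-28,-1],[13.5,-19,0,-35,-1],[16.2,-22.8,0,-42,-1],[18.9,-26.6,0,-49,-1],[21.6,-30.4,0,-56,-1],[24.3,-34.2,-1,-63,-1],[27,-38,-2,-70,-1],[29.5,-42,-4,-75.5,-1],[29.5,-42,-4,-75.5,-1],[29.5,-42,-4,-75.5,-1]]'
python3 - <<'E'
from h import *
c=cam("wrist"); cv2.imwrite("pics/w1.png",cv2.resize(c["color"][:,:,::-1],(800,600),interpolation=cv2.INTER_CUBIC))
s=robot.read_state();print(s["tool_pos"],s["ee_rot"],s["joint_pos"].round(2) if hasattr(s["joint_pos"],"round") else s["joint_pos"])
print((-np.array(c["R"]).T@c["t"]).round(3))
for q in ["red_holder","yellow_holder","green_holder","ticket_block"]:
    for d in robot.cut_out("wrist",q)[:3]:
        P,_,_=pts(c,d["region"])
        if len(P)<20: continue
        T=P[P[:,2]>np.percentile(P[:,2],97)-.005]; rr=cv2.minAreaRect((T[:,:2]*1000).astype(np.float32))
        print(q,round(d["score"],2),d["box"],"topz",T[:,2].mean().round(4),np.round(rr[0],1),np.round(rr[1],1),round(rr[2],1))
E
```

```text
time: 2.9
tool_pos: [0.5119, 0.218, 0.208]
ee_rot: [-0.0, 0.734, 0.68, -0.0]
wrist_force: [0.6, 0.2, 0.7]
opening: 1.0
grip_force: 0.0
[0.51152689 0.21976502 0.20836945] [-2.80129320e-04  7.32556547e-01  6.80706112e-01  1.27051298e-04] [-0.78  0.33  0.37  1.88 -0.14  0.96 -0.42]
[0.518 0.296 0.334]
red_holder 0.78 [248.1, 154.9, 260.4, 215.8] topz 0.0784 [509.4 217.8] [55.6  7.7] 85.6
red_holder 0.72 [333.4, 90.5, 413.1, 158.2] topz 0.0936 [625.5 271.1] [11.2 73.7] 46.3
yellow_holder 0.83 [247.6, 88.1, 259.4, 151.4] topz 0.0787 [514.6 283.4] [55.4  7.4] 85.6
green_holder 0.95 [247.7, 4.5, 260.0, 79.7] topz 0.0788 [520.  348.9] [56.7  6.6] 85.6
ticket_block 0.96 [30.4, 0.1, 107.0, 231.0] topz 0.0367 [302.  297.8] [250.6  62. ] 75.7
ticket_block 0.59 [234.7, 8.1, 279.4, 213.2] topz 0.0291 [514.8 283.3] [211.2  46.1] 85.3
ticket_block 0.51 [303.7, 291.1, 433.6, 382.1] topz 0.0814 [635.7  62.7] [ 34.1 315.4] 30.5
```

View pics/w1.png

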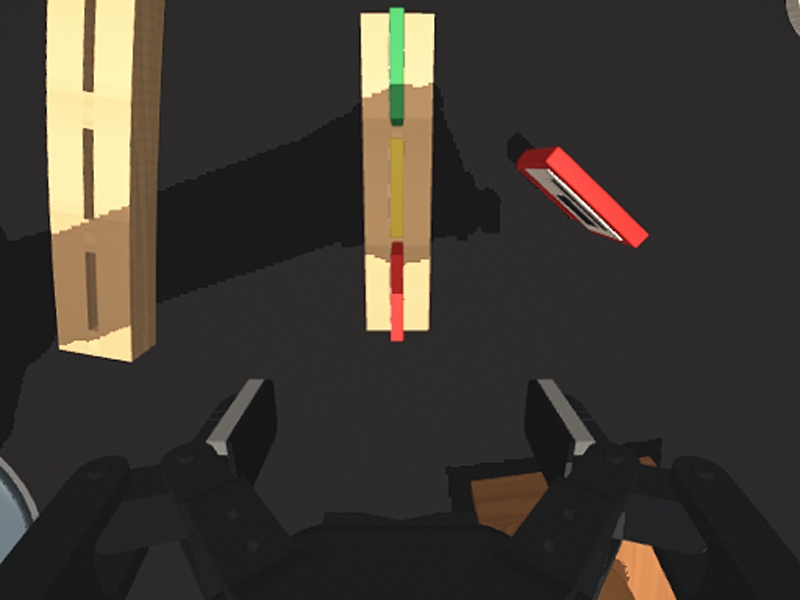

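```bash
python3 -m inch '[[-0.2,-0.15,-4,-0.4,-1],[-0.2,-0.15,-8,-0.4,-1],[-0.2,-0.15,-12,-0.4,-1],[-0.2,-0.15,-14.5,-0.4,-0.4],[-0.2,-0.15,-14.5,-0.4,0.3],[-0.2,-0.15,-14.5,-0.4,0.6],[-0.2,-0.15,-14.5,-0.4,0.6],[-0.2,-0.15,-14.5,-0.4,0.6]]'
python3 - <<'E'
from h import *
c=cam("wrist"); im=c["color"][150:384,130:390]; cv2.imwrite("pics/w2.png",cv2.resize(im[:,:,::-1],None,fx=2.5,fy=2.5,interpolation=cv2.INTER_CUBIC))
E
```

```text
time: 3.95
tool_pos: [0.5107, 0.2186, 0.0651]
ee_rot: [0.0, 0.735, 0.678, 0.002]
wrist_force: [-1.0, -0.9, -0.0]
opening: 0.2
grip_force: 0.0
```

View pics/w2.png

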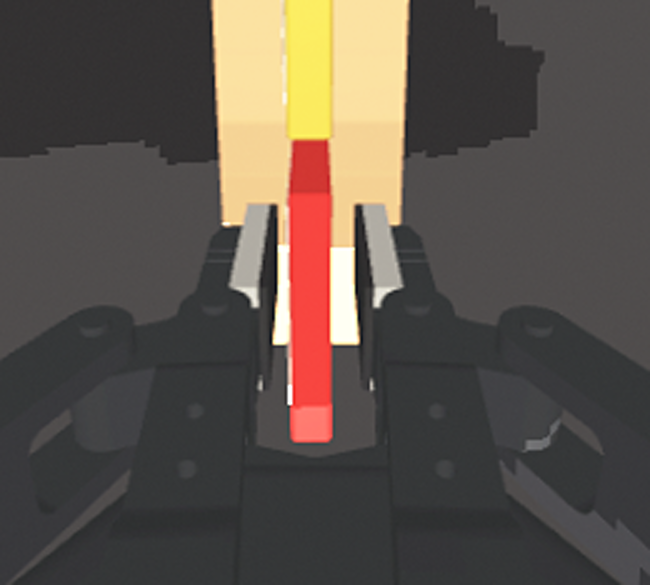

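The pads straddle the holder, whose centre sits about 1 mm to −x of the pads' middle (310 against 316 px). I'll shift by that and close.

```bash
python3 -m inch '[[-0.1,0,0,0,0.6],[-0.1,0,0,0,0.8],[-0.1,0,0,0,1],[-0.1,0,0,0,1],[-0.1,0,0,0,1],[-0.1,0,0,0,1]]'
```

```text
time: 4.6
tool_pos: [0.509, 0.218, 0.0639]
ee_rot: [0.0, 0.735, 0.678, 0.0]
wrist_force: [-0.1, -0.4, 5.7]
opening: 0.085
grip_force: 60.0
```

```bash
python3 -m inch '[[0,0,0.8,0,1],[0,0,1.6,0,1],[0,0,2.4,0,1],[0,0,4,0,1],[0,0,8,0,1],[0,0,12,0,1],[0,0,12,0,1]]'
python3 - <<'E'
from h import *
from scipy.spatial.transform import Rotation as Ro
s=robot.read_state(); w=s["ee_rot"]; print(s["tool_pos"],Ro.from_quat([w[1],w[2],w[3],w[0]]).as_matrix().round(3).tolist())
t=np.array(s["tool_pos"])
for n in ["wrist","side","scene"]:
    c=cam(n)
    cv2.imwrite(f"pics/{n}3.png",cv2.resize(c["color"][:,:,::-1],(800,600),interpolation=cv2.INTER_CUBIC))
    for q in ["red_holder"]:
        for d in robot.cut_out(n,q)[:3]:
            P,_,_=pts(c,d["region"]); 
            if len(P)<10: continue
            P=P[(abs(P[:,0]-t[0])<.04)&(P[:,2]>.1)]
            if len(P)<10: continue
            print(n,d["score"],d["box"],len(P),"lo",np.percentile(P,2,0).round(4),"hi",np.percentile(P,98,0).round(4))
            T=P[P[:,2]>P[:,2].max()-.006]; print(cv2.minAreaRect((T[:,:2]*1000).astype(np.float32)),T[:,2].mean())
E
```

```text
time: 5.3
tool_pos: [0.5115, 0.219, 0.189]
ee_rot: [0.001, 0.735, 0.678, 0.005]
wrist_force: [0.6, 0.3, -0.2]
opening: 0.083
grip_force: 59.3
[0.51149206 0.21895117 0.18903078] [[0.081, 0.997, 0.009], [0.997, -0.081, 0.006], [0.006, 0.008, -1.0]]
wrist 0.89 [246.9, 193.0, 263.2, 327.3] 2125 lo [0.5071 0.1925 0.1617] hi [0.5173 0.2464 0.2047]
((511.5215148925781, 219.1790771484375), (54.938560485839844, 7.746372699737549), 85.09164428710938) 0.2042741639520015
side 0.51 [233.9, 212.8, 241.7, 237.0] 131 lo [0.503  0.2176 0.1373] hi [0.5125 0.2443 0.2009]
((508.04705810546875, 231.22691345214844), (26.962617874145508, 8.0230073928833), 86.16152954101562) 0.19957279032957542
scene 0.76 [307.9, 163.0, 331.5, 188.4] 292 lo [0.506  0.1883 0.1284] hi [0.5163 0.2422 0.1958]
((513.0944213867188, 235.28558349609375), (10.865739822387695, 13.370134353637695), 17.544607162475586) 0.19567863624693593
```

View pics/side3.png

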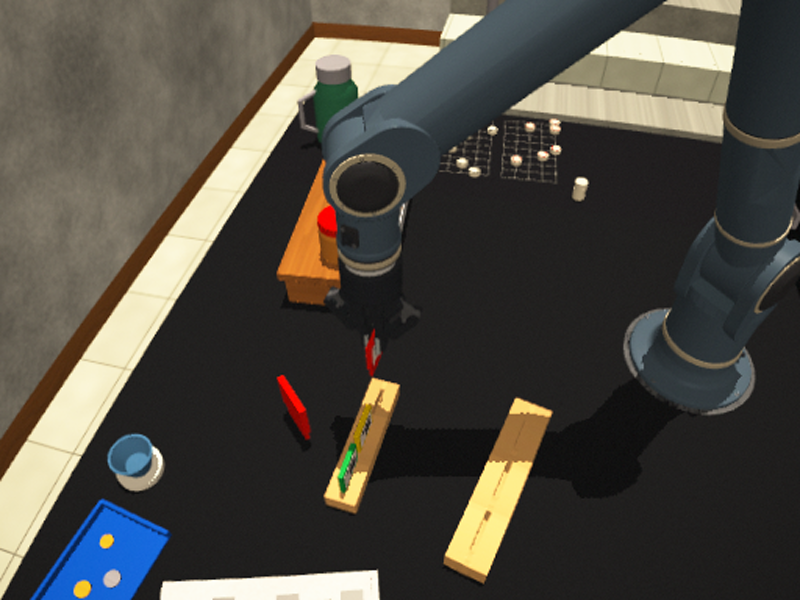

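The red holder is held above the block, upright in the grip; green and yellow are still in their slots. Next is a hover over the lip.

```bash
python3 -m inch '[[0.5,-3,1,1,1],[1.1,-7,1,2,1],[1.7,-11,1,3.5,1],[2.4,-15,1,5,1],[3.1,-19,1,6.5,1],[3.8,-23,1,7.5,1],[4.2,-26,0.5,8.4,1],[4.3,-27.4,0,8.4,1],[4.3,-27.4,0,8.4,1],[4.3,-27.4,0,8.4,1],[4.3,-27.4,0,8.4,1]]'
cat > look.py <<'E'
from h import *
import sys
n0=sys.argv[1]
from scipy.spatial.transform import Rotation as Ro
s=robot.read_state(); w=s["ee_rot"]; R=Ro.from_quat([w[1],w[2],w[3],w[0]]).as_matrix(); t=np.array(s["tool_pos"]); print(t.round(4),R.round(3).tolist(),"toolyaw",np.degrees(np.arctan2(R[1,1],R[0,1])).round(2))
c=cam("wrist"); cv2.imwrite(f"pics/{n0}.png",cv2.resize(c["color"][:,:,::-1],(800,600),interpolation=cv2.INTER_CUBIC))
print("cam",(-np.array(c["R"]).T@c["t"]).round(3))
P,r,k=pts(c)
for q in ["red_holder","lip","red_jar","green_jar"]:
    for d in robot.cut_out("wrist",q)[:2]: 
        Q,_,_=pts(c,d["region"]); print(q,round(d["score"],2),np.round(d["box"]),len(Q))
        if q=="red_holder" and len(Q)>50:
            T=Q[Q[:,2]>np.percentile(Q[:,2],97)-.004]; print(" top",cv2.minAreaRect((T[:,:2]*1000).astype(np.float32)),"z",T[:,2].mean().round(4),"tilt mm/mm",np.polyfit(T[:,1],T[:,2],1)[0].round(3))
        if "jar" in q and len(Q)>50:
            T=Q[Q[:,2]>.16]; 
            if len(T)>20: print(" lid",cv2.minEnclosingCircle((T[:,:2]*1000).astype(np.float32)),T[:,2].max())
L=P[(P[:,2]>.09)&(P[:,2]<.104)&(P[:,0]>.52)&(P[:,0]<.60)]
print("ztop",np.percentile(L[:,2],[50,90,99]).round(4))
for y in np.arange(-.24,.1,.02):
    m=L[abs(L[:,1]-y)<.01]; a=m[m[:,2]>.0975]
    if len(a)>8: print("y",y.round(2),len(a),"x",np.percentile(a[:,0],[3,50,97]).round(4))
E
python3 look.py w4
```

```text
time: 6.7
tool_pos: [0.5516, -0.0544, 0.183]
ee_rot: [-0.001, 0.683, 0.731, 0.0]
wrist_force: [1.0, -0.4, -0.1]
opening: 0.085
grip_force: 59.3
[ 0.5516 -0.0544  0.183 ] [[-0.068, 0.998, -0.001], [0.998, 0.068, 0.001], [0.001, -0.001, -1.0]] toolyaw 3.91
cam [0.547 0.023 0.309]
red_holder 0.77 [245. 194. 265. 325.] 2120
 top ((552.0086669921875, -54.81039047241211), (7.802781581878662, 55.99824523925781), 4.18809700012207) z 0.1975 tilt mm/mm -0.004
lip 0.91 [243. 120. 264. 335.] 1266
red_jar 0.69 [317. 161. 466. 296.] 14401
 lid ((640.9928588867188, -49.01966857910156), 37.50497055053711) 0.16792738401451066
green_jar 0.8 [346. 276. 391. 331.] 296
ztop [0.0997 0.1021 0.1039]
y -0.18 42 x [0.5525 0.5557 0.5649]
y -0.16 11 x [0.5517 0.5521 0.5622]
y -0.06 41 x [0.5439 0.5447 0.5563]
y -0.04 153 x [0.5421 0.5448 0.5552]
y -0.02 212 x [0.5411 0.5514 0.5548]
y -0.0 225 x [0.54   0.5498 0.553 ]
y 0.02 23 x [0.5388 0.5404 0.5418]
```

View pics/w4.png

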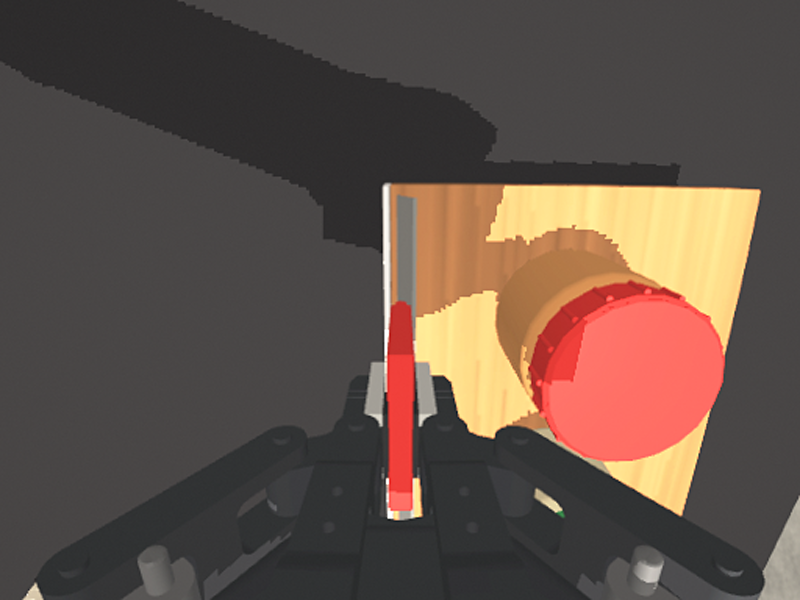

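The holder is right over the lip and strip, card side to −x, with the red jar to its right (625,365). The lip back face opposite the jar is at about (0.5462,−0.0553). Next I shift x by −3 mm and lower to just above the lip.

```bash
python3 -m inch '[[-0.3,0,-0.5,0,1],[-0.3,0,-1.2,0,1],[-0.3,0,-1.8,0,1],[-0.3,0,-2.2,0,1],[-0.3,0,-2.2,0,1],[-0.3,0,-2.2,0,1]]'
python3 look.py w5
python3 - <<'E'
from h import *
a=cv2.imread("pics/w5.png")[150:520,300:660]
ims=[cv2.resize(a,(520,534))]
for n in ["side"]:
    c=cam(n); u=proj(c,[.55,-.055,.11])[0].astype(int); print(u)
    b=c["color"][max(u[1]-45,0):u[1]+45,u[0]-22:u[0]+22,::-1]; ims.append(cv2.resize(b,(261,534),interpolation=cv2.INTER_CUBIC))
cv2.imwrite("pics/m5.png",np.hstack(ims))
E
```

```text
time: 7.55
tool_pos: [0.5487, -0.0563, 0.1612]
ee_rot: [-0.0, 0.683, 0.73, -0.0]
wrist_force: [-0.4, 0.6, -0.1]
opening: 0.082
grip_force: 59.3
[ 0.5487 -0.0563  0.1612] [[-0.066, 0.998, -0.0], [0.998, 0.066, -0.0], [-0.0, -0.0, -1.0]] toolyaw 3.77
cam [0.544 0.022 0.288]
red_holder 0.8 [245. 194. 264. 326.] 2104
 top ((549.1716918945312, -57.033538818359375), (7.822929859161377, 56.49881362915039), 4.1966872215271) z 0.1757 tilt mm/mm -0.003
lip 0.98 [247. 116. 267. 333.] 1735
red_jar 0.83 [327. 163. 499. 319.] 18609
 lid ((634.0535278320312, -46.138458251953125), 42.81135177612305) 0.2162109049569828
green_jar 0.54 [342. 286. 365. 332.] 113
green_jar 0.42 [255. 116. 511. 336.] 21166
ztop [0.0998 0.1027 0.1039]
y -0.16 46 x [0.5517 0.562  0.5638]
y -0.14 37 x [0.5609 0.5619 0.5634]
y -0.06 54 x [0.5547 0.5561 0.5573]
y -0.04 188 x [0.5422 0.5533 0.5559]
y -0.02 246 x [0.5411 0.5515 0.5545]
y -0.0 281 x [0.5395 0.5498 0.553 ]
y 0.02 27 x [0.5389 0.5403 0.5416]
[248 156]
```

View pics/m5.png

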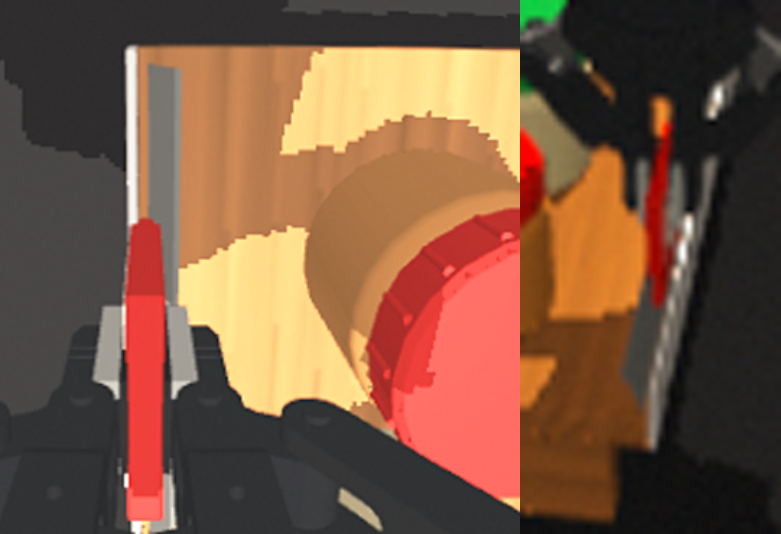

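```bash
python3 -m inch '[[0.05,0,-0.2,0,1],[0.05,0,-0.4,0,1],[0.05,0,-0.6,0,1],[0.05,0,-0.8,0,1],[0.05,0,-1.0,0,1],[0.05,0,-1.0,0,1]]'
```

```text
time: 8.45
tool_pos: [0.5489, -0.0562, 0.151]
ee_rot: [-0.0, 0.683, 0.73, -0.0]
wrist_force: [0.5, -0.5, -0.6]
opening: 0.085
grip_force: 59.3
```

```bash
python3 -m inch '[[0,0,-0.2,0,1],[0,0,-0.4,0,1],[0,0,-0.6,0,1],[0,0,-0.8,0,1],[0,0,-0.8,0,1]]'
```

```text
time: 8.95
tool_pos: [0.5489, -0.0563, 0.1437]
ee_rot: [-0.0, 0.683, 0.73, -0.0]
wrist_force: [-2.1, -0.8, 3.7]
opening: 0.083
grip_force: 60.0
```

```bash
python3 -m inch '[[0,0,-0.1,0,1],[0,0,-0.2,0,1],[0,0,-0.3,0,1],[0,0,-0.3,0,1]]'
```

```text
time: 9.35
tool_pos: [0.5489, -0.0563, 0.1403]
ee_rot: [-0.0, 0.683, 0.73, -0.0]
wrist_force: [-1.8, 0.3, 4.4]
opening: 0.082
grip_force: 60.1
```

```bash
python3 -m inch '[[0,0,-0.1,0,1],[0,0,-0.2,0,1],[0,0,-0.3,0,1],[0,0,-0.3,0,1]]'
```

```text
time: 9.75
tool_pos: [0.5489, -0.0562, 0.137]
ee_rot: [-0.0, 0.683, 0.73, -0.0]
wrist_force: [-2.3, -0.5, 2.5]
opening: 0.086
grip_force: 59.9
```

```bash
python3 -m inch '[[0,0,-0.05,0,1],[0,0,-0.1,0,1],[0,0,-0.15,0,1],[0,0,-0.15,0,1]]'
```

```text
time: 10.15
tool_pos: [0.5489, -0.0562, 0.1359]
ee_rot: [-0.0, 0.683, 0.73, -0.0]
wrist_force: [-2.7, -0.2, 4.8]
opening: 0.082
grip_force: 60.3
```

```bash
python3 -m inch '[[0,0,-0.05,0,1],[0,0,-0.1,0,1],[0,0,-0.1,0,1]]'
```

```text
time: 10.45
tool_pos: [0.549, -0.0563, 0.1359]
ee_rot: [-0.0, 0.683, 0.73, 0.0]
wrist_force: [-6.0, 0.4, 11.9]
opening: 0.084
grip_force: 61.3
```

```bash
python3 -m inch '[[0,0,-0.05,0,1],[0,0,-0.1,0,1],[0,0,-0.15,0,1],[0,0,-0.15,0,1]]'
python3 look.py w6
python3 - <<'E'
from h import *
a=cv2.imread("pics/w6.png")[150:520,300:700]
ims=[cv2.resize(a,(577,534))]
c=cam("side"); u=proj(c,[.55,-.055,.11])[0].astype(int)
b=c["color"][max(u[1]-40,0):u[1]+40,u[0]-16:u[0]+16,::-1]; ims.append(cv2.resize(b,(213,534),interpolation=cv2.INTER_CUBIC))
cv2.imwrite("pics/m6.png",np.hstack(ims))
E
```

```text
time: 10.85
tool_pos: [0.5491, -0.0563, 0.1357]
ee_rot: [-0.001, 0.684, 0.73, 0.001]
wrist_force: [-8.2, 0.7, 21.3]
opening: 0.083
grip_force: 62.6
[ 0.5491 -0.0563  0.1357] [[-0.065, 0.998, -0.0], [0.998, 0.065, 0.002], [0.002, 0.0, -1.0]] toolyaw 3.76
cam [0.545 0.021 0.262]
red_holder 0.83 [247. 194. 266. 326.] 2058
 top ((549.448486328125, -56.823028564453125), (7.828742504119873, 56.35779571533203), 3.4721176624298096) z 0.1504 tilt mm/mm -0.001
lip 0.63 [246. 115. 274. 332.] 2193
red_jar 0.85 [334. 172. 512. 350.] 22386
 lid ((631.22314453125, -50.72171401977539), 43.00048065185547) 0.20455631717681208
green_jar 0.6 [344. 312. 362. 332.] 122
ztop [0.0997 0.1023 0.1039]
y -0.14 40 x [0.5503 0.5612 0.5633]
y -0.12 76 x [0.56   0.5614 0.563 ]
y -0.06 32 x [0.5552 0.5564 0.5578]
y -0.04 192 x [0.5421 0.5555 0.5576]
y -0.02 336 x [0.5412 0.5527 0.5559]
y -0.0 383 x [0.5395 0.5512 0.5545]
y 0.02 33 x [0.539  0.5402 0.5414]
```

View pics/m6.png

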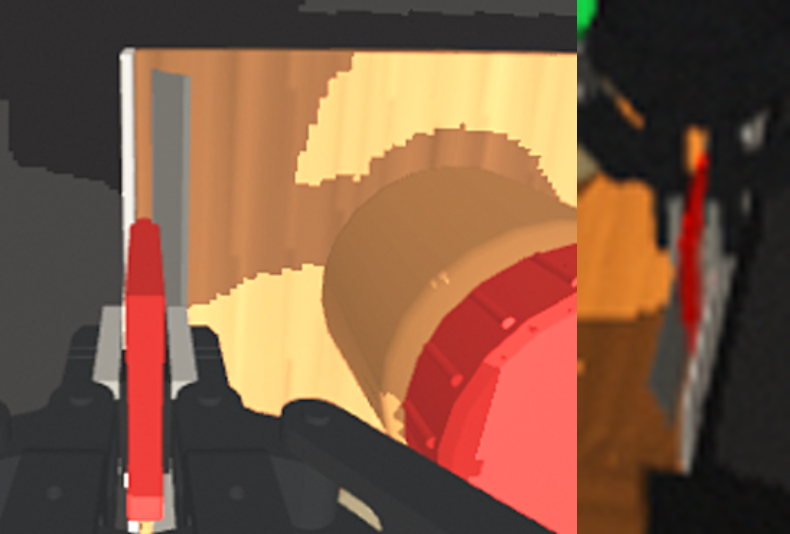

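The holder stands home: its top is at z 0.1504 (board 0.080 + 70 mm), 2.5–3 mm behind the lip, and the jar is untouched. I'll ease x toward the lip, press a little more and hold.

```bash
python3 -m inch '[[-0.05,0,-0.05,0,1],[-0.05,0,-0.05,0,1],[-0.05,0,-0.05,0,1],[-0.05,0,-0.05,0,1],[-0.05,0,-0.05,0,1],[-0.05,0,-0.05,0,1]]'
```

```text
time: 11.75
tool_pos: [0.5491, -0.0563, 0.1357]
ee_rot: [-0.0, 0.684, 0.73, 0.001]
wrist_force: [-8.3, 0.9, 24.1]
opening: 0.083
grip_force: 63.0
```

```bash
python3 -m inch '[[-0.05,0,0.05,0,1],[-0.1,0,0.05,0,1],[-0.1,0,0,0,1],[-0.1,0,-0.02,0,1],[-0.1,0,-0.02,0,1]]'
```

```text
time: 12.25
tool_pos: [0.5489, -0.0563, 0.1357]
ee_rot: [0.001, 0.684, 0.73, 0.002]
wrist_force: [-7.2, 1.0, 22.6]
opening: 0.083
grip_force: 62.8
```

```bash
python3 -c "
from rig import robot
print(robot.hand_in())"
```

```text
the job is handed in; nothing more can be done
None
```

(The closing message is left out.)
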